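# Snap the dust extractor's filter cover shut

## Robot

A 6-joint arm with a two-finger parallel gripper is mounted at the origin on the work surface. World frame = base frame: x ahead of the robot, y to its left, z up, the work surface at z = 0. Lengths are in mm, angles in rad, forces in N, time in s.
With the tool pointing down it reaches from about 275 to 1000 mm from the base axis. Payload 8.4 kg.
Tool frame: the origin (TCP) lies between the finger pads; the fingertips stand r.nose_length ahead of it and the grasp point (between the pads) lies 8 mm behind it (r.nose_length is the distance from the TCP to the fingertips, in mm); y points along the fingers, x is the direction in which the jaws open and shut, and the axes are right-handed (so a half turn about y gives the same grasp; the last joint's range is limited). The gripper opens to 85 mm and grips with 20 to 120 N. Pads are 22 mm wide; open, the fingers measure 114 mm over their backs; the gripper's body (76 mm by 85 mm) begins 54 mm behind the grasp point. The pads swing forward as they close: fully open they stand 13 mm farther back than shut.
Start: joints at [1.188, 0.353, 1.633, -0, 1.155, -0.002], TCP at [232.288, 580.233, 242.281] pointing down, gripper open.
Joint ranges: [-2.63, 2.63], [-0.92, 2.1], [0.06, 2.66], [-1.3, 4.44], [0, 2.69], [-3.02, 3.02]. Speed limits (rad/s): [2.22, 2.22, 2.79, 3.14, 3.14, 3.14].

## Interface

Orientations are given as [roll, pitch, yaw] about the fixed x, y, z axes, in that order (R = Rz(yaw) Ry(pitch) Rx(roll)).
In Python, from rig import r, cams, order gives the robot as it stands. The module is installed in compiled form; this text tells all that it offers.
- The arm moves only by the shell command python3 -m crank 'ROWS' [FORCE]. ROWS is JSON, a list of rows, each a list of 7 numbers: the turn, a rotation vector about the tool's x, y, z in degrees, then the shift along the tool's x, y, z in cm, then the opening, from -1 (shut) to 1 (fully open). A call has exactly 10 rows; each row shifts and turns the pose as measured when the row begins, along the tool's axes as they then stand; what a row does not reach is not made up. A row lasts 1/12 s, in which the tool goes at most 41.7 mm and 7.16 degrees, less where a joint would pass 70% of its speed; a pose out of reach is approached as far as the arm can. A call with a gripper value outside its range is refused whole. The fingers move at their own pace and stop on an object; FORCE is the grip in N (left out, the last holds). Time passes only in rows, so rows that do not move let the fingers close, or fill a call up. It gives the time, the measured TCP pose, the force and the opening at its end, in the units of the state.
- r.sense(): the state, without advancing time (a new reading comes with each control period).
- cams.grab_frame(name): name is "scene" or "top" or "wrist"; returns the picture (480x640x3 uint8, blue, green, red); there is no depth.
- cams.camera_info(name): a dict with "intrinsics" (3x3 intrinsics, pixels), "view" (4x4, takes a point from world to camera coordinates); the wrist camera has in their place "hand_eye" (4x4, takes a point from camera to tool coordinates, whose origin is the TCP and whose axes are the tool frame's). Camera axes: x right, y up, looking along -z (the intrinsics and any distortion apply to the point x, -y, -z); pixel columns grow to the right and rows downward; lengths in mm; the calibration is good to about 2 mm. A picture is of the moment at which its call begins: read the wrist's pose just before it. camera_info takes no time and is no camera call.
- order.sign_off(): hands the job in, once; it reports no verdict.
The state is a dict: "clock": time; "qpos": joint angles; "qvel": joint speeds; "joint_efforts": joint torques, N m; "eef_pos": TCP position; "tcp_rot": TCP orientation; "contact_force": force on the tool from outside, world axes, zero at the start; "wrist_torque": the same for the moment, N m; "opening": opening from 0.0 (shut) to 1.0 (fully open).
Only numpy, scipy, OpenCV 4.12 (cv2) and the standard library are available. Lean on these libraries where they do the work, as an engineer would, in place of code of your own. Each camera call takes 0.05 s, during which the arm holds its last target.

## Task

A new filter has been put into the nail-dust extractor and its round cover laid in place, but all four sections of the cover's rim still stand up. Press down each rim section on its ribbed thumb pad with a fingertip until it clicks, so that the rim is shut all the way round. Do not pull the cover up, do not push on the wire mesh in its middle, and leave everything else on the desk where it is.

Things in the scene. Friction and masses are not known exactly. Their poses are not given: they have to be found in the camera images.
- extractor: White nail-dust extractor, fixed on the desk: a rounded box 230 (x) x 300 (y) x 60 mm high. Origin at the centre of its underside on the desk, z up; its -x face has the switch and speed knob and looks roughly towards the robot. In its flat deck, 60 mm above the desk, is a round well of 190 mm diameter, centred 20 mm to the -y side of the origin.
- cover_axis (a point): Centre of the round filter cover in the well, at the height of its hub's top (60 mm above the desk); turns with the extractor. The hub is 132 mm in diameter, with the mesh in it; around it runs a flexible light grey rim, 182 mm outer diameter and 23 mm wide, slit into four quarter sections: front, left, back, right.
- cover (a joint): How far the whole filter cover is raised out of its seat, m: 0 = seated (as it is at the start).
- mesh (a joint): How far the thin steel wire mesh in the middle of the cover (a disc of 116 mm diameter, 5 mm below the hub's top) is pushed in, m: 0 = untouched; it yields 1 mm for every 4 N.
- pad_front (a point): Middle of the top of the ribbed thumb pad of the front rim section (on the extractor's -x side); moves with it. The pad, over the snap catch, is 20 mm radially x 34 mm along the rim. Its middle is 81 mm from the cover's axis and 63 mm above the desk when shut; about 69 mm high and 3 mm nearer the axis when sprung up.
- pad_left (a point): Middle of the top of the ribbed thumb pad of the left rim section (on the extractor's +y side); moves with it. The pad, over the snap catch, is 20 mm radially x 34 mm along the rim. Its middle is 81 mm from the cover's axis and 63 mm above the desk when shut; about 69 mm high and 3 mm nearer the axis when sprung up.
- pad_back (a point): Middle of the top of the ribbed thumb pad of the back rim section (on the extractor's +x side); moves with it. The pad, over the snap catch, is 20 mm radially x 34 mm along the rim. Its middle is 81 mm from the cover's axis and 63 mm above the desk when shut; about 69 mm high and 3 mm nearer the axis when sprung up.
- pad_right (a point): Middle of the top of the ribbed thumb pad of the right rim section (on the extractor's -y side); moves with it. The pad, over the snap catch, is 20 mm radially x 34 mm along the rim. Its middle is 81 mm from the cover's axis and 63 mm above the desk when shut; about 69 mm high and 3 mm nearer the axis when sprung up.
- rim_front (a joint): Angle of the front rim section about its flexing inner edge, rad: 0 = hard down, about 0.01 = snapped shut, about 0.22 = sprung up. Pressed on its pad it resists with 5 to 9 N over the first 2 to 3 mm, then snaps through by itself and stays; let go earlier it springs back up. Shut, it meets a hard stop.
- rim_left (a joint): Angle of the left rim section about its flexing inner edge, rad: 0 = hard down, about 0.01 = snapped shut, about 0.22 = sprung up. Pressed on its pad it resists with 5 to 9 N over the first 2 to 3 mm, then snaps through by itself and stays; let go earlier it springs back up. Shut, it meets a hard stop.
- rim_back (a joint): Angle of the back rim section about its flexing inner edge, rad: 0 = hard down, about 0.01 = snapped shut, about 0.22 = sprung up. Pressed on its pad it resists with 5 to 9 N over the first 2 to 3 mm, then snaps through by itself and stays; let go earlier it springs back up. Shut, it meets a hard stop.
- rim_right (a joint): Angle of the right rim section about its flexing inner edge, rad: 0 = hard down, about 0.01 = snapped shut, about 0.22 = sprung up. Pressed on its pad it resists with 5 to 9 N over the first 2 to 3 mm, then snaps through by itself and stays; let go earlier it springs back up. Shut, it meets a hard stop.
- dust_brush: Wooden dust brush, 125 x 26 x 27 mm, lying on the extractor's deck beside the well, on the +y side, bristles up. Origin at its underside near the middle, x along its length.
- base_coat: Small closed polish bottle, pale pink, black cap, 29 mm diameter, 78 mm tall, standing on the desk near the extractor. Origin at the centre of its underside, z up its axis.
- top_coat: Small closed polish bottle, grey, white cap, 29 mm diameter, 78 mm tall, standing on the desk near the extractor. Origin at the centre of its underside, z up its axis.
- used_filter: The old round filter, 115 mm diameter, 12 mm high, lying on the desk beside the extractor. Origin at the centre of its underside.
- cuticle_pusher: Steel cuticle pusher, a rod 8 mm thick and 145 mm long, lying on the desk beside the extractor. Origin at its middle on the desk, x along the rod.
- gel_polish: Small closed polish bottle, dark red, black cap, 29 mm diameter, 78 mm tall, standing on the desk near the extractor. Origin at the centre of its underside, z up its axis.
- buffer_block: Buffer block, 95 x 26 x 26 mm, lying on the desk. Origin at the centre of its underside, x along its length.
Mind the look-alikes: they are no part of the job. Leave any blue or purple look-alike of the top_coat alone.

How it is judged (in metres and radians):
At the end, for the whole second after the job is handed in: All four rim sections are snapped shut (each angle below 0.04 rad, its pad within about 1 mm of its shut height), the cover sits in its seat (raised less than 4 mm), and each bystander is within 30 mm of where it was, the bottles upright (value of joint each of rim_front, rim_left, rim_back, rim_right below 0.04 rad and value of joint cover below 0.004 m and distance of each of dust_brush, base_coat, top_coat, used_filter, cuticle_pusher, gel_polish, buffer_block from where it was at the start of the episode below 0.03 m and angle between each of base_coat, top_coat, gel_polish's own z axis and vertical below 0.3 rad); the robot touches nothing.
It fails at once if the cover is pulled up: raised more than 10 mm out of its seat, or a rim section bent up beyond 0.4 rad (value of joint cover above 0.01 m or value of joint any of rim_front, rim_left, rim_back, rim_right above 0.4 rad).
It fails at once if the wire mesh is pushed in by more than 2.5 mm (value of joint mesh above 0.0025 m).
It fails at once if something else on the desk is moved by more than 30 mm or a bottle is tipped (distance of any of dust_brush, base_coat, top_coat, used_filter, cuticle_pusher, gel_polish, buffer_block from where it was at the start of the episode above 0.03 m or angle between any of base_coat, top_coat, gel_polish's own z axis and vertical above 0.5 rad).
It also fails if it takes over 48 s, if anything falls off the work surface, if the arm or the gripper's body presses on something with over 40 N, if the wrist force passes 120 N, or if a joint passes its speed limit or range.

## Working session

There is one attempt and no reset: what is moved stays moved. The work goes in short steps, Python scripts to look and compute and a shell command to move; the robot and the scene stay as the last step left them, time stands still between calls to the robot, and variables do not carry over. Pictures are saved under pics/ and viewed, and the job is handed in when it is done.

```bash
mkdir -p pics
python3 - <<'E'
from rig import r,cams,order
import cv2
s=r.sense();print(s, r.nose_length)
for n in("scene","top"):
    cv2.imwrite(f"pics/{n}0.png",cams.grab_frame(n)); print(n,cams.camera_info(n))
print(cams.camera_info("wrist"))
E
```

```text
{'clock': 0.0, 'qpos': array([ 1.18760885e+00,  3.53647718e-01,  1.63415833e+00,  1.34086273e-05,
        1.15518752e+00, -2.43145850e-03]), 'qvel': array([ 0.00094206, -0.00129599, -0.00014312, -0.00056648,  0.00024602,
        0.00242872]), 'joint_efforts': array([-1.48863724e-03, -6.05270863e+01, -3.42050850e+01, -1.02168381e-04,
        9.53114679e-03, -1.50808586e-05]), 'eef_pos': array([232.10244902, 579.79742421, 241.55158252]), 'tcp_rot': array([-1.57078066e+00,  1.40088652e-03,  1.19003489e+00]), 'contact_force': array([-0.00474128, -0.20322153,  0.16252699]), 'wrist_torque': array([-0.02939308, -0.02944165,  0.04468205]), 'opening': 1.0001896956799163} 11.0
scene {'intrinsics': array([[613.16645707,   0.        , 320.40301246],
       [  0.        , 613.16645707, 251.80088293],
       [  0.        ,   0.        ,   1.        ]]), 'view': array([[ 8.71248847e-01,  4.90444784e-01,  1.97322085e-02,
        -4.56860709e+02],
       [-3.21474081e-01,  5.39779743e-01,  7.78005299e-01,
         1.02351835e+02],
       [ 3.70917595e-01, -6.84179613e-01,  6.27947765e-01,
        -1.
[... 449 characters left out ...]
02],
       [-1.14629967e-01,  2.85681550e-03,  9.93404152e-01,
        -1.41227642e+03],
       [ 0.00000000e+00,  0.00000000e+00,  0.00000000e+00,
         1.00000000e+00]])}
{'intrinsics': array([[432.51734257,   0.        , 326.7020152 ],
       [  0.        , 432.51734257, 237.93546765],
       [  0.        ,   0.        ,   1.        ]]), 'hand_eye': array([[ 9.99999159e-01,  1.01119990e-03,  8.12265735e-04,
        -7.06965293e-01],
       [ 5.01568461e-04,  2.76045075e-01, -9.61144560e-01,
        -1.31958957e+02],
       [-1.19613124e-03,  9.61144159e-01,  2.76044336e-01,
         6.99864821e+01],
       [ 0.00000000e+00,  0.00000000e+00,  0.00000000e+00,
         1.00000000e+00]])}
```

View pics/scene0.png

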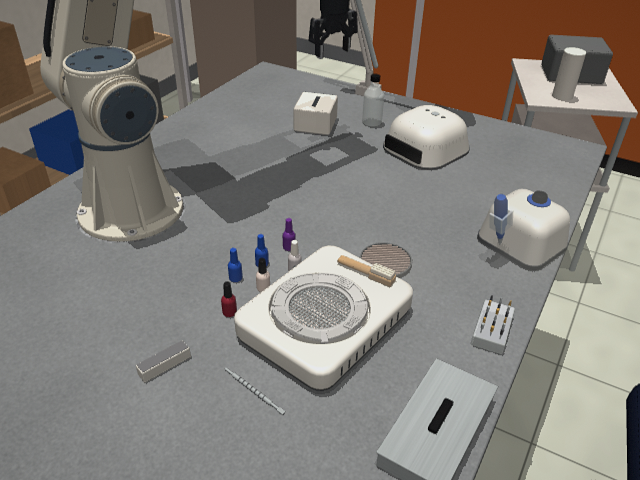

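View pics/top0.png

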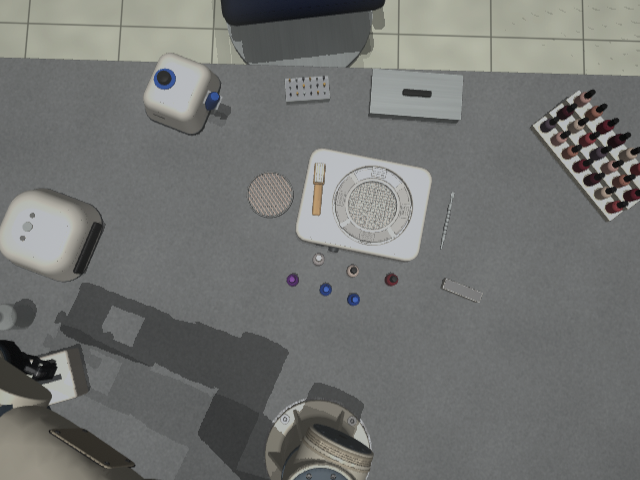

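Run:
```python
import cv2
i=cv2.imread("pics/top0.png")[140:270,290:440];cv2.imwrite("pics/topc.png",cv2.resize(i,None,fx=4.6,fy=4.6,interpolation=cv2.INTER_CUBIC))
i=cv2.imread("pics/scene0.png")[235:395,225:425];cv2.imwrite("pics/scenec.png",cv2.resize(i,None,fx=3.7,fy=3.7,interpolation=cv2.INTER_CUBIC))
```

```text
(no output)
```

View pics/topc.png

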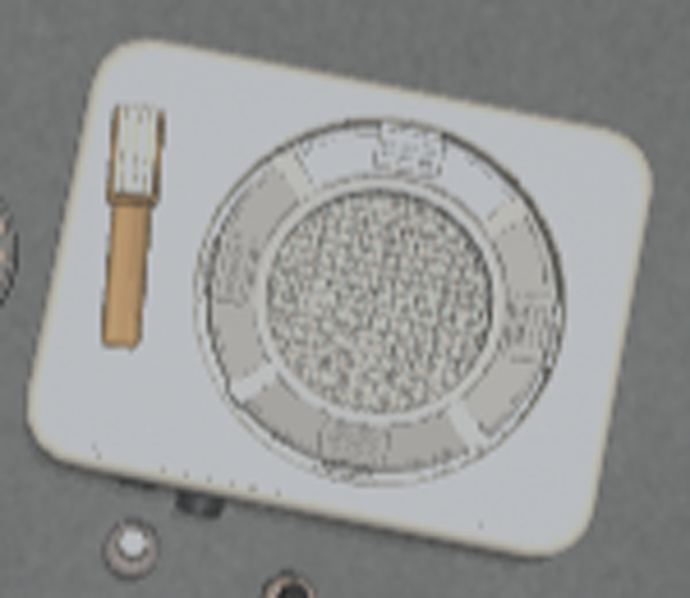

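View pics/scenec.png

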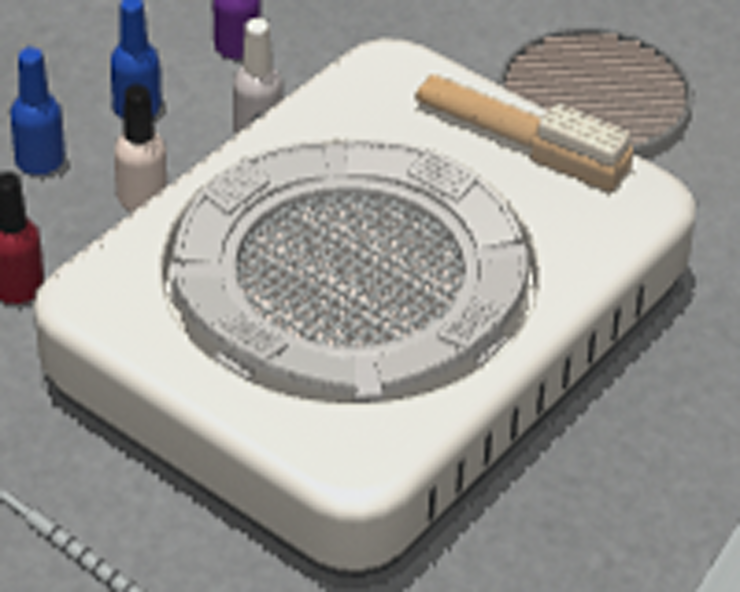

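```bash
cat > h.py <<'E'
import numpy as np
from rig import r,cams
from scipy.spatial.transform import Rotation as R
def ray(n,uv,s=None):
    c=cams.camera_info(n);K=c["intrinsics"]
    d=np.array([(uv[0]-K[0,2])/K[0,0],-(uv[1]-K[1,2])/K[1,1],-1.])
    if n=="wrist":
        T=np.eye(4);T[:3,:3]=R.from_euler("xyz",s["tcp_rot"]).as_matrix();T[:3,3]=s["eef_pos"];T=T@c["hand_eye"]
    else: T=np.linalg.inv(c["view"])
    return T[:3,3],T[:3,:3]@d
def at(n,uv,z,s=None):
    o,d=ray(n,uv,s);return o+d*(z-o[2])/d[2]
E
python3 - <<'E'
from h import *
P=dict(back=(408,150),right=(530,325),front=(354,447),left=(240,268))
S=dict(front=(237,183),left=(440,172),back=(475,318),right=(255,335))
Q={}
for k in P:
    a=at("top",np.array(P[k])/4.6+[290,140],69);b=at("scene",np.array(S[k])/3.7+[225,235],69)
    Q[k]=(a+b)/2;print(k,a.round(1),b.round(1))
c=sum(Q.values())/4
print("c",c,at("top",np.array((378,300))/4.6+[290,140],60),at("scene",np.array((352,268))/3.7+[225,235],58))
for k in Q: 
    d=Q[k]-c;print(k,np.hypot(*d[:2]).round(1),np.degrees(np.arctan2(d[1],d[0])).round(1))
# corners extractor yaw from top edges
f=lambda p:at("top",np.array(p)/4.6+[290,140],60)
for a,b in [((160,42),(590,125)),((80,470),(520,553)),((90,100),(30,400)),((650,200),(590,520))]:
    d=f(b)-f(a);print(np.degrees(np.arctan2(d[1],d[0])))
for n,p in dict(white=(319,258),red=(391,279),pink=(352,270)).items():print(n,at("top",p,78))
p=r.sense();print(R.from_euler("xyz",p["tcp_rot"]).as_matrix().round(3))
E
```

```text
back [ 661.4 -127.6   69. ] [ 662.5 -126.4   69. ]
right [ 572.  -191.4   69. ] [ 575.8 -190.8   69. ]
front [ 506.6 -102.3   69. ] [ 510.6 -101.7   69. ]
left [597.3 -42.3  69. ] [597.9 -40.   69. ]
c [ 585.52032273 -115.30487367   69.        ] [ 584.23828092 -114.24569613   60.        ] [ 588.06491179 -116.50162777   58.        ]
back 77.3 -8.7
right 76.7 -98.7
front 78.0 170.2
left 75.1 80.7
-99.53485688240518
-99.14404568919822
170.5050164415271
169.8399725318397
white [454.00839339   8.84279192  78.        ]
red [ 410.03519464 -158.58465654   78.        ]
pink [428.32777439 -68.13936155  78.        ]
[[ 0.372 -0.    -0.928]
 [ 0.928 -0.001  0.372]
 [-0.001 -1.    -0.   ]]
```

```bash
python3 -m crank '[[0,3.6,0,-0.23,0,-3.85,-1],[0,3.6,0,-0.23,0,-3.85,-1],[0,3.6,0,-0.23,0,-3.85,-1],[0,3.6,0,-0.23,0,-3.85,-1],[0,3.6,0,-0.23,0,-3.85,-1],[0,3.6,0,-0.23,0,-3.85,-1],[0,3.6,0,-0.23,0,-3.85,-1],[0,3.6,0,-0.23,0,-3.85,-1],[0,3.6,0,-0.23,0,-3.85,-1],[0,3.6,0,-0.23,0,-3.85,-1]]'
```

```text
clock: 0.93
eef_pos: [520.4, 321.8, 237.1]
tcp_rot: [-1.57, 0.005, 0.546]
contact_force: [1.0, 1.0, -0.7]
opening: -0.005
```

```bash
python3 -m crank '[[0,4.1,0,-0.2,0.5,-3.8,-1],[0,4.1,0,-0.2,0.5,-3.8,-1],[0,4.1,0,-0.2,0.5,-3.8,-1],[0,4.1,0,-0.2,0.5,-3.8,-1],[0,4.1,0,-0.2,0.5,-3.8,-1],[0,4.1,0,-0.2,0.5,-3.8,-1],[0,4.1,0,-0.2,0.5,-3.8,-1],[0,4.1,0,-0.2,0.5,-3.8,-1],[0,4.1,0,-0.2,0.5,-3.4,-1],[0,4.1,0,-0.2,0.5,-3,-1]]'
python3 - <<'E'
from h import *
import cv2
s=r.sense();print(s)
cv2.imwrite("pics/w1.png",cams.grab_frame("wrist"))
cv2.imwrite("pics/s1.png",cams.grab_frame("scene"))
E
```

```text
clock: 1.77
eef_pos: [584.1, -53.0, 183.6]
tcp_rot: [-1.574, 0.003, -0.207]
contact_force: [0.7, -0.6, -0.7]
opening: -0.0
{'clock': 1.7667, 'qpos': array([-0.09170268,  0.35763644,  1.76993523, -0.00283485,  1.01737006,
        0.11691079]), 'qvel': array([-0.64159904,  0.00246306,  0.16460257, -0.00214461, -0.16463191,
        0.26871466]), 'joint_efforts': array([ 5.03491893e+00, -5.82067609e+01, -3.10056925e+01, -1.48653716e-02,
        4.42127679e-01, -5.60610406e-01]), 'eef_pos': array([584.08761859, -53.0100513 , 183.57947054]), 'tcp_rot': array([-1.57357745,  0.00304727, -0.20712366]), 'contact_force': array([ 0.73233329, -0.55127191, -0.73841157]), 'wrist_torque': array([0.02757014, 0.00953204, 0.03198241]), 'opening': -0.0004982306445196222}
```

View pics/w1.png

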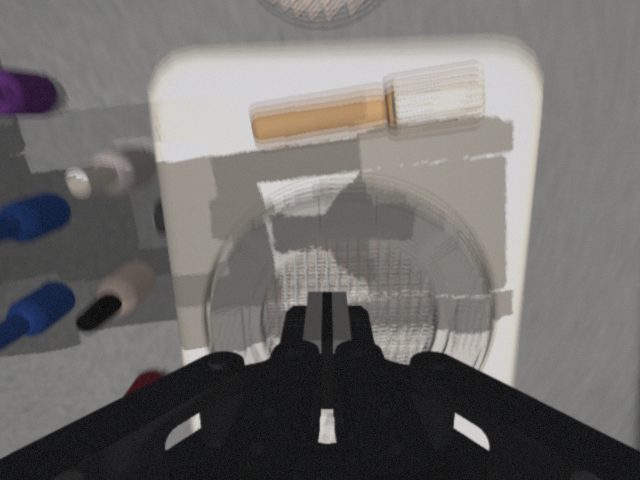

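View pics/s1.png

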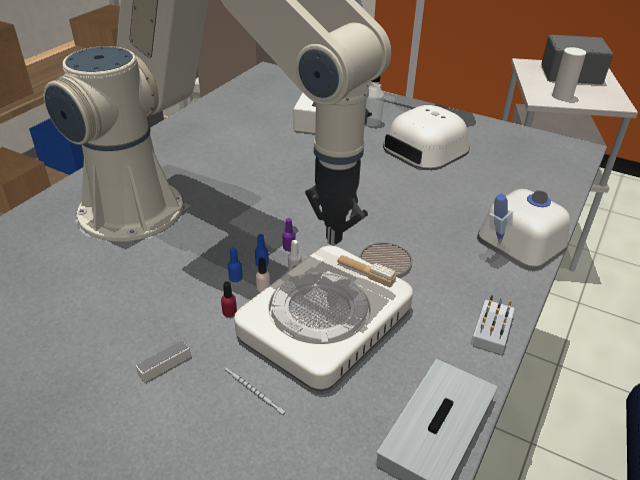

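```bash
python3 -m crank '[[0,0,0,0.2,0.5,0.4,-1],[0,0,0,0.2,0.8,0.4,-1],[0,0,0,0.2,0.8,0.4,-1],[0,0,0,0.2,0.8,0.4,-1],[0,0,0,0.2,0.8,0.4,-1],[0,0,0,0.2,0.8,0.3,-1],[0,-2.4,0,0,0.8,0,-1],[0,0,0,0,0.8,0,-1],[0,0,0,0,0.8,0,-1],[0,0,0,0,0,0,-1]]'
python3 - <<'E'
from h import *
import cv2
s=r.sense();print(s["eef_pos"],s["tcp_rot"])
cv2.imwrite("pics/w2.png",cams.grab_frame("wrist"))
c=np.array([585.5,-115.3]);a=np.radians(80.5);e=c+80*np.array([np.cos(a),np.sin(a)])-s["eef_pos"][:2];y=s["tcp_rot"][2]
print("x",e@[np.cos(y),np.sin(y)],"z",e@[-np.sin(y),np.cos(y)],np.degrees(y))
E
```

```text
clock: 2.7
eef_pos: [600.8, -26.1, 104.2]
tcp_rot: [-1.573, 0.008, -0.159]
contact_force: [-0.1, -0.5, -0.7]
opening: 0.004
[600.83153975 -26.08279023 104.21762013] [-1.57339502  0.00809411 -0.15905616]
x -0.4672192382136338 z -10.521169269947137 -9.113246879009495
```

View pics/w2.png

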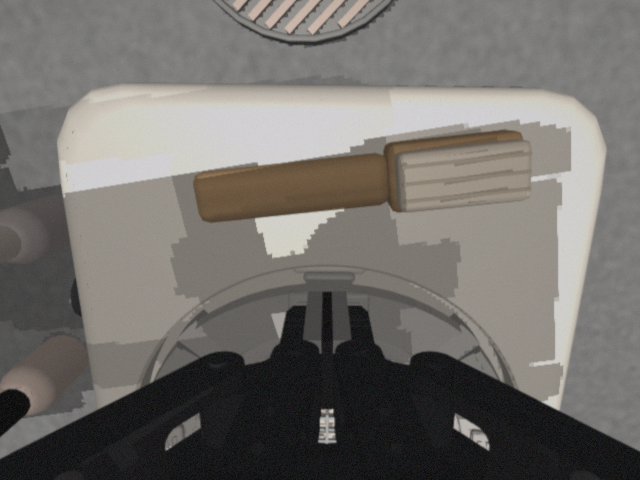

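```bash
python3 -m crank '[[0,0,0,0,0,-0.5,-1],[0,0,0,0,0.3,-0.5,-1],[0,0,0,0,0.4,0,-1],[0,0,0,0,0.4,0,-1],[0,0,0,0,0.4,0,-1],[0,0,0,0,0.3,0,-1],[0,0,0,0,0.2,0,-1],[0,0,0,0,0,0,-1],[0,0,0,0,0,0,-1],[0,0,0,0,0,0,-1]]'
cat > st.py <<'E'
from h import *
import sys
s=r.sense();print(s["clock"],s["eef_pos"].round(1),np.degrees(s["tcp_rot"]).round(1),s["contact_force"].round(1))
c=np.array([585.5,-115.3]);y=s["tcp_rot"][2]
for k,a in dict(left=80.5,back=-9.5,right=-99.5,front=170.5).items():
    a=np.radians(a);e=c+80*np.array([np.cos(a),np.sin(a)])-s["eef_pos"][:2]
    print(k,"x",(e@[np.cos(y),np.sin(y)]).round(1),"z",(e@[-np.sin(y),np.cos(y)]).round(1))
E
python3 st.py
```

```text
clock: 3.58
eef_pos: [600.2, -38.0, 84.4]
tcp_rot: [-1.573, 0.005, -0.162]
contact_force: [-0.1, 0.4, 1.2]
opening: 0.001
3.5833 [600.2 -38.   84.4] [-90.1   0.3  -9.3] [-0.1  0.4  1.2]
left x -1.7 z 1.4
back x 78.0 z -78.9
right x -2.3 z -158.6
front x -82.0 z -78.4
```

Force barely rising; press down, correcting the small offset.

```bash
python3 -m crank '[[0,0,0,-0.1,0.1,0.15,-1],[0,0,0,0,0.2,0,-1],[0,0,0,0,0.2,0,-1],[0,0,0,0,0.2,0,-1],[0,0,0,0,0.2,0,-1],[0,0,0,0,0.2,0,-1],[0,0,0,0,0.2,0,-1],[0,0,0,0,0.2,0,-1],[0,0,0,0,0,0,-1],[0,0,0,0,0,0,-1]]'; python3 st.py
```

```text
clock: 4.42
eef_pos: [600.9, -35.0, 74.6]
tcp_rot: [-1.572, 0.002, -0.162]
contact_force: [0.5, 0.3, -0.4]
opening: -0.0
4.4167 [600.9 -35.   74.6] [-90.1   0.1  -9.3] [ 0.5  0.3 -0.4]
left x -1.9 z -1.7
back x 77.8 z -82.0
right x -2.5 z -161.7
front x -82.2 z -81.4
```

```bash
python3 -m crank '[[0,0,0,0,0.15,0,-1],[0,0,0,0,0.15,0,-1],[0,0,0,0,0.15,0,-1],[0,0,0,0,0.15,0,-1],[0,0,0,0,0.15,0,-1],[0,0,0,0,0.15,0,-1],[0,0,0,0,0,0,-1],[0,0,0,0,0,0,-1],[0,0,0,0,0,0,-1],[0,0,0,0,0,0,-1]]'; python3 st.py
python3 - <<'E'
from rig import cams
import cv2
i=cams.grab_frame("scene")[235:395,225:425];cv2.imwrite("pics/s3.png",cv2.resize(i,None,fx=3.7,fy=3.7,interpolation=cv2.INTER_CUBIC))
E
```

```text
clock: 5.25
eef_pos: [601.3, -35.0, 74.0]
tcp_rot: [-1.571, 0.001, -0.162]
contact_force: [-0.6, 0.0, 6.6]
opening: 0.0
5.25 [601.3 -35.   74. ] [-90.    0.   -9.3] [-0.6  0.   6.6]
left x -2.3 z -1.8
back x 77.4 z -82.1
right x -2.8 z -161.8
front x -82.6 z -81.5
```

View pics/s3.png

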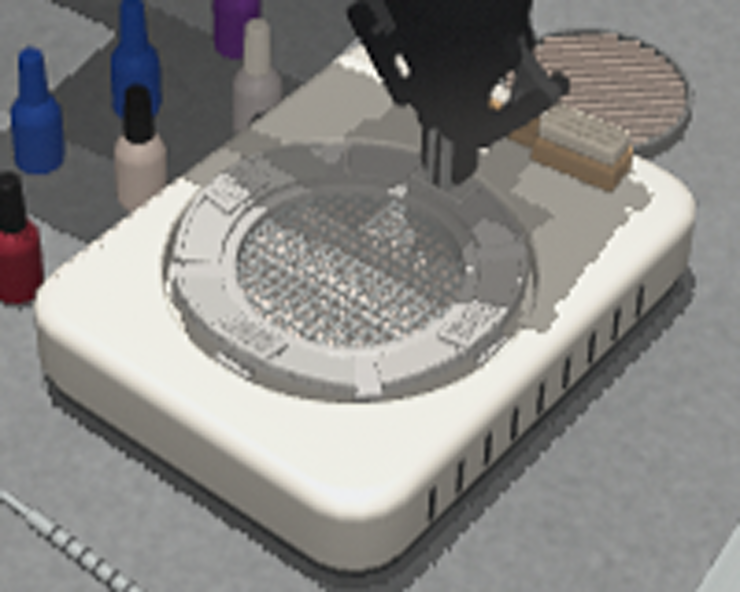

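```bash
python3 -m crank '[[0,0,0,0,-1,0,-1],[0,0,0,0,-1.2,0,-1],[0,0,0,0.5,-0.5,-0.5,-1],[0,0,0,1.5,0,-1.6,-1],[0,0,0,1.5,0,-1.6,-1],[0,0,0,1.5,0,-1.6,-1],[0,0,0,1.5,0,-1.6,-1],[0,0,0,1,0,-1,-1],[0,0,0,0,0,0,-1],[0,0,0,0,0,0,-1]]'; python3 st.py
```

```text
clock: 6.13
eef_pos: [667.8, -132.1, 107.6]
tcp_rot: [-1.573, -0.004, -0.16]
contact_force: [0.2, 0.6, -0.6]
opening: 0.001
6.1333 [ 667.8 -132.1  107.6] [-90.1  -0.2  -9.2] [ 0.2  0.6 -0.6]
left x -83.5 z 83.4
back x -3.9 z 3.0
right x -84.4 z -76.6
front x -163.9 z 3.9
```

```bash
python3 -m crank '[[0,0,0,-0.35,0.3,0.25,-1],[0,0,0,0,0.5,0,-1],[0,0,0,0,0.5,0,-1],[0,0,0,0,0.4,0,-1],[0,0,0,0,0.3,0,-1],[0,0,0,0,0.2,0,-1],[0,0,0,0,0.1,0,-1],[0,0,0,0,0,0,-1],[0,0,0,0,0,0,-1],[0,0,0,0,0,0,-1]]'; python3 st.py
```

```text
clock: 6.97
eef_pos: [661.9, -125.4, 81.9]
tcp_rot: [-1.573, -0.0, -0.158]
contact_force: [0.5, 0.5, 0.0]
opening: -0.002
6.9667 [ 661.9 -125.4   81.9] [-90.1  -0.   -9. ] [0.5 0.5 0. ]
left x -76.4 z 78.0
back x 2.9 z -2.7
right x -77.7 z -82.0
front x -157.1 z -1.3
```

```bash
python3 -m crank '[[0,0,0,0.2,0.1,-0.15,-1],[0,0,0,0,0.15,0,-1],[0,0,0,0,0.2,0,-1],[0,0,0,0,0.2,0,-1],[0,0,0,0,0.2,0,-1],[0,0,0,0,0.2,0,-1],[0,0,0,0,0.2,0,-1],[0,0,0,0,0.2,0,-1],[0,0,0,0,0.15,0,-1],[0,0,0,0,0.15,0,-1]]'; python3 st.py
```

```text
clock: 7.8
eef_pos: [665.9, -127.8, 73.7]
tcp_rot: [-1.572, -0.004, -0.158]
contact_force: [-5.1, 1.2, 11.8]
opening: -0.002
7.8 [ 665.9 -127.8   73.7] [-90.1  -0.3  -9.1] [-5.1  1.2 11.8]
left x -80.8 z 79.7
back x -1.4 z -0.9
right x -82.0 z -80.3
front x -161.4 z 0.3
```

```bash
python3 -m crank '[[0,0,0,0,-1,0,-1],[0,0,0,0,-1.2,0,-1],[0,0,0,-0.5,-0.5,-0.5,-1],[0,0,0,-1.5,0,-1.5,-1],[0,0,0,-1.5,0,-1.5,-1],[0,0,0,-1.5,0,-1.5,-1],[0,0,0,-1.5,0,-1.5,-1],[0,0,0,-0.8,0,-0.7,-1],[0,0,0,0,0,0,-1],[0,0,0,0,0,0,-1]]'; python3 st.py
```

```text
clock: 8.63
eef_pos: [578.9, -191.0, 105.3]
tcp_rot: [-1.573, -0.009, -0.157]
contact_force: [0.9, 0.5, 0.2]
opening: -0.001
8.6333 [ 578.9 -191.   105.3] [-90.1  -0.5  -9. ] [0.9 0.5 0.2]
left x -4.7 z 155.8
back x 74.7 z 75.1
right x -6.0 z -4.2
front x -85.3 z 76.4
```

```bash
python3 -m crank '[[0,0,0,-0.4,0.3,-0.3,-1],[0,0,0,0,0.5,0,-1],[0,0,0,0,0.5,0,-1],[0,0,0,0,0.4,0,-1],[0,0,0,0,0.2,0,-1],[0,0,0,0,0.1,0,-1],[0,0,0,0,0,0,-1],[0,0,0,0,0,0,-1],[0,0,0,0,0,0,-1],[0,0,0,0,0,0,-1]]'; python3 st.py
```

```text
clock: 9.47
eef_pos: [577.8, -191.1, 82.2]
tcp_rot: [-1.573, -0.01, -0.154]
contact_force: [0.2, 0.5, -0.4]
opening: 0.004
9.4667 [ 577.8 -191.1   82.2] [-90.1  -0.6  -8.8] [ 0.2  0.5 -0.4]
left x -3.1 z 156.1
back x 76.0 z 75.2
right x -4.9 z -3.9
front x -84.0 z 77.0
```

```bash
python3 -m crank '[[0,0,0,-0.25,0,-0.2,-1],[0,0,0,-0.25,0.1,-0.2,-1],[0,0,0,0,0.15,0,-1],[0,0,0,0,0.2,0,-1],[0,0,0,0,0.2,0,-1],[0,0,0,0,0.2,0,-1],[0,0,0,0,0.2,0,-1],[0,0,0,0,0.2,0,-1],[0,0,0,0,0.2,0,-1],[0,0,0,0,0.2,0,-1]]'; python3 st.py
```

```text
clock: 10.3
eef_pos: [572.9, -196.7, 73.1]
tcp_rot: [-1.574, -0.014, -0.155]
contact_force: [-10.3, 3.0, 28.4]
opening: 0.002
10.3 [ 572.9 -196.7   73.1] [-90.2  -0.8  -8.9] [-10.3   3.   28.4]
left x 0.8 z 162.3
back x 79.9 z 81.5
right x -1.0 z 2.3
front x -80.1 z 83.2
```

```bash
python3 -m crank '[[0,0,0,0,-1,0,-1],[0,0,0,0,-1.2,0,-1],[0,0,0,-0.5,-0.5,0.5,-1],[0,0,0,-1.5,0,1.6,-1],[0,0,0,-1.5,0,1.6,-1],[0,0,0,-1.5,0,1.6,-1],[0,0,0,-1.5,0,1.6,-1],[0,0,0,-0.8,0,0.8,-1],[0,0,0,0,0,0,-1],[0,0,0,0,0,0,-1]]'; python3 st.py
```

```text
clock: 11.13
eef_pos: [508.9, -104.7, 101.4]
tcp_rot: [-1.574, -0.017, -0.156]
contact_force: [0.5, -0.3, 0.5]
opening: 0.002
11.1333 [ 508.9 -104.7  101.4] [-90.2  -1.   -8.9] [ 0.5 -0.3  0.5]
left x 78.1 z 81.4
back x 157.3 z 0.6
right x 76.5 z -78.6
front x -2.7 z 2.2
```

```bash
python3 -m crank '[[0,0,0,-0.2,0.2,0.15,-1],[0,0,0,-0.1,0.4,0.1,-1],[0,0,0,0,0.4,0,-1],[0,0,0,0,0.4,0,-1],[0,0,0,0,0.2,0,-1],[0,0,0,0,0.1,0,-1],[0,0,0,0,0,0,-1],[0,0,0,0,0,0,-1],[0,0,0,0,0,0,-1],[0,0,0,0,0,0,-1]]'; python3 st.py
```

```text
clock: 11.97
eef_pos: [509.5, -104.9, 81.8]
tcp_rot: [-1.575, -0.018, -0.158]
contact_force: [0.8, 0.3, -0.2]
opening: 0.002
11.9667 [ 509.5 -104.9   81.8] [-90.2  -1.1  -9.1] [ 0.8  0.3 -0.2]
left x 77.3 z 81.7
back x 156.7 z 1.1
right x 76.1 z -78.3
front x -3.3 z 2.3
```

```bash
python3 -m crank '[[0,0,0,-0.25,0,0.2,-1],[0,0,0,-0.2,0.1,0.1,-1],[0,0,0,0,0.15,0,-1],[0,0,0,0,0.2,0,-1],[0,0,0,0,0.2,0,-1],[0,0,0,0,0.2,0,-1],[0,0,0,0,0.2,0,-1],[0,0,0,0,0.2,0,-1],[0,0,0,0,0.15,0,-1],[0,0,0,0,0.15,0,-1]]'; python3 st.py
```

```text
clock: 12.8
eef_pos: [505.7, -101.0, 73.3]
tcp_rot: [-1.576, -0.02, -0.157]
contact_force: [-8.8, 0.5, 25.8]
opening: 0.002
12.8 [ 505.7 -101.    73.3] [-90.3  -1.1  -9. ] [-8.8  0.5 25.8]
left x 81.8 z 78.4
back x 161.1 z -2.3
right x 80.4 z -81.6
front x 1.1 z -0.9
```

Now straight up, then clear away for a look.

```bash
python3 -m crank '[[0,0,0,0,-1,0,-1],[0,0,0,0,-1.5,0,-1],[0,0,0,0,-3,0,-1],[0,0,0,0,-3,0,-1],[0,0,0,0,-3,0,-1],[0,0,0,0,-3,0,-1],[0,0,0,-1,-2,1,-1],[0,0,0,-1,0,3,-1],[0,0,0,0,0,3,-1],[0,0,0,0,0,3.5,-1]]';python3 -m crank '[[0,0,0,0,0,3.5,-1],[0,0,0,0,0,3.5,-1],[0,0,0,0,0,3.5,-1],[0,0,0,0,0,3.5,-1],[0,0,0,0,0,3,-1],[0,0,0,0,0,2,-1],[0,0,0,0,0,1,-1],[0,0,0,0,0,0,-1],[0,0,0,0,0,0,-1],[0,0,0,0,0,0,-1]]'
python3 - <<'E'
from h import *
import cv2
print(r.sense()["contact_force"],r.sense()["eef_pos"])
t=cams.grab_frame("top");cv2.imwrite("pics/top5.png",t)
i=t[140:270,290:440];cv2.imwrite("pics/topc5.png",cv2.resize(i,None,fx=4.6,fy=4.6,interpolation=cv2.INTER_CUBIC))
t=cams.grab_frame("scene");cv2.imwrite("pics/scene5.png",t)
i=t[235:395,225:425];cv2.imwrite("pics/scenec5.png",cv2.resize(i,None,fx=3.7,fy=3.7,interpolation=cv2.INTER_CUBIC))
E
```

```text
clock: 13.63
eef_pos: [498.2, 6.3, 245.5]
tcp_rot: [-1.576, -0.021, -0.164]
contact_force: [1.1, 0.6, 0.7]
opening: 0.002
clock: 14.47
eef_pos: [530.3, 218.6, 242.8]
tcp_rot: [-1.574, -0.022, -0.16]
contact_force: [-0.3, 0.2, -0.6]
opening: 0.0
[-0.29275864  0.23312322 -0.57497735] [530.32330744 218.55759055 242.80759488]
```

View pics/topc5.png

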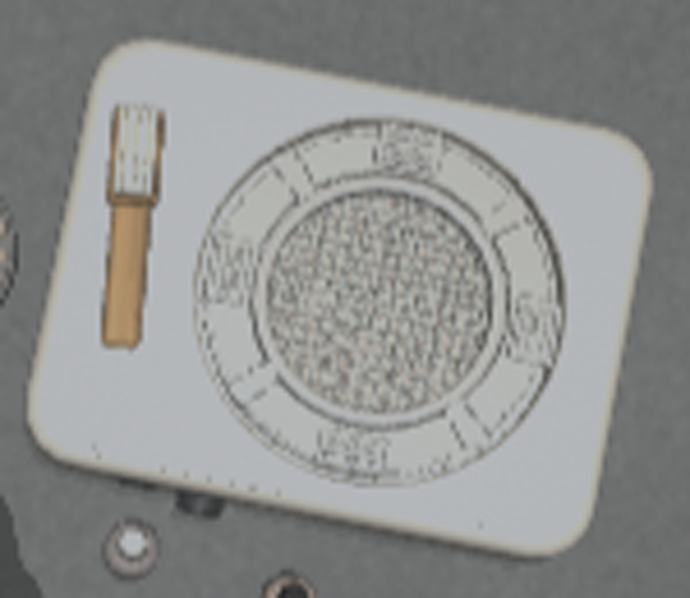

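View pics/scenec5.png

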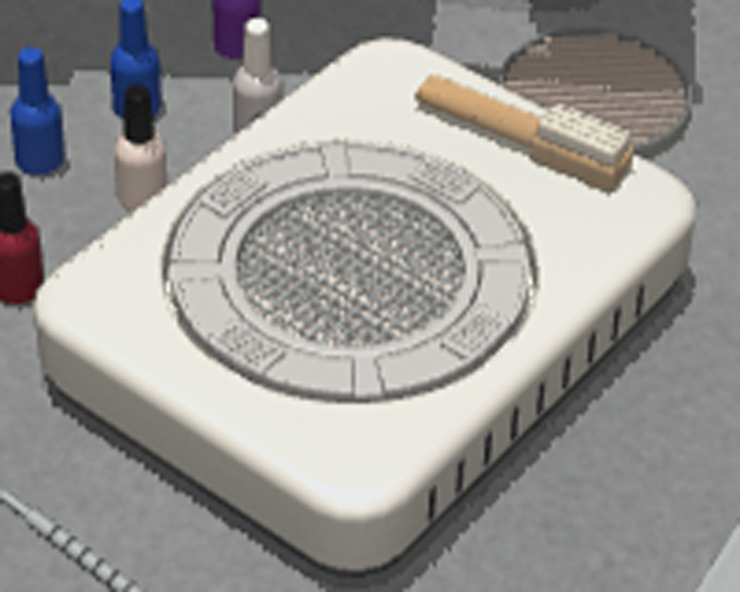

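View pics/top5.png

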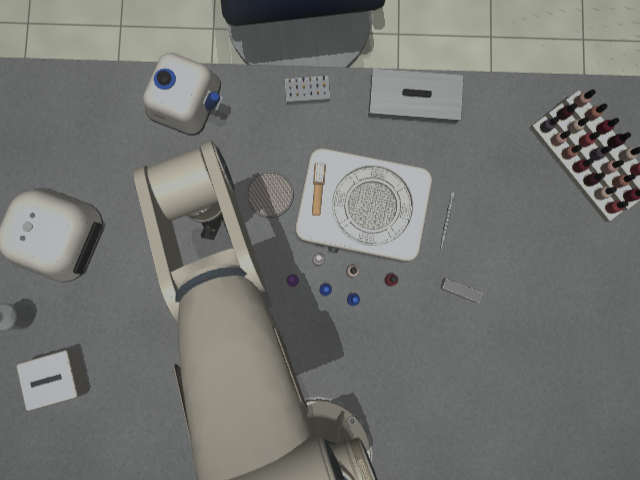

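The pictures show the rim flat and evenly shaded all the way round: the pads now lie at the well's edge, and the gap shadows at the front and back are gone. The brush, bottles, filter, pusher and block are where they were.

```bash
python3 -c "
from rig import r,cams,order
print(r.sense()['qvel'].round(3));print(order.sign_off())"
```

```text
[-0.002 -0.002 -0.004  0.002  0.001  0.004]
the job is handed in; nothing more can be done
None
```

I pressed all four rim sections shut on their thumb pads with the closed fingertips (left, back, right, then front), and handed the job in at about 14.6 s of the 48 s allowed.

- **Presses:** Each press ended on a hard stop with the fingertips 62 to 63 mm above the desk, against the 63 mm given for a shut pad. The final force reading was 7 to 30 N, at the fingertips only. I did not see the snap itself in the force readings; I judged each click from the stop height and the pictures.
- **Last pictures (top and scene):** The rim looks flat and evenly shaded all round, with the pads out at the well's edge. The cover appears seated, and the brush, bottles, used filter, cuticle pusher and buffer block look unmoved. I compared these by eye, not by measuring them again.
- **At hand-in:** The arm stood clear and still, touching nothing.
- **Disagreements:** The two fixed cameras differed by 1 to 4 mm on where the pads were, so I used their average. Sideways moves overshot or fell short by a few mm. I corrected these before pressing, and the final presses were within about 3 mm of where I aimed on each pad.

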